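# Press the rocker to dispense the round tea infuser

### The arm

A 6-joint arm with a two-finger parallel gripper is mounted at the origin on the work surface. World frame = base frame: x ahead of the robot, y to its left, z up, the work surface at z = 0. Lengths are in m, angles in degrees, forces in N, time in s.
With the tool pointing down it reaches from about 0.35 to 0.875 m from the base axis. Payload 4.2 kg.
Tool frame: the origin (TCP) lies at the very end of the fingers, on their centre line; the grasp point (between the pads) lies r.pinch_z behind it (r.pinch_z is the distance from the TCP to the grasp point, in m); y points along the fingers, z is the direction in which the jaws open and shut, and the axes are right-handed (so a half turn about y gives the same grasp; the last joint's range is limited). The gripper opens to 87 mm and grips with 3 to 60 N. Pads are 19 mm wide; open, the fingers measure 117 mm over their backs; the gripper's body (75 mm by 190 mm) begins 51 mm behind the grasp point.
Start: joints at [88.671, 22.042, 0.453, 0, -68.411, -14.817], TCP at [0.174, 0.6, 0.223] pointing down, gripper open.
Joint ranges: [-179.83, 179.83], [-69.29, 118.12], [-61.27, 80.66], [-181.25, 117.63], [-171.15, -9.14], [-177.46, 177.46]. Speed limits (degrees/s): [159.86, 159.86, 180, 180, 180, 180].

### API

Orientations are given as a 3x3 rotation matrix whose columns are the frame's x, y, z axes.
In Python, from station import sense, capture, camera_params, r gives the robot as it stands.
- The arm moves only by the tool move_arm, never from a script. Its argument "increments" is text: rows parted by semicolons, each of 7 numbers parted by spaces: the closure, from -1 (fully open) to 1 (shut), so that 0 is half open, then the shift along the tool's x, y, z in m, then the turn, a rotation vector about the tool's x, y, z in rad. In form: hand x y z wx wy wz; .... A call has 1 to 8 rows; each row is the pose to reach, as a shift and turn from the pose commanded when the call began, along the tool's axes at that moment; what a row does not reach only later rows make up. A row lasts 1/10 s, in which the tool goes at most 50 mm and 8.59 degrees, less where a joint would pass 70% of its speed; a pose out of reach is approached as far as the arm can. A call with a gripper value outside its range is refused whole. The fingers move at their own pace and stop on an object; the grip force is fixed at half the most. Time passes only in rows, so rows that repeat a pose let the fingers close. It gives the time, the measured TCP pose, the force and the opening at its end, in the units of the state.
- sense(): the state, without advancing time (a new reading comes with each control period).
- capture(name): name is "side" or "top"; returns (picture, depth): 420x560x3 uint8, red, green, blue; 420x560 float32, m along the optical axis (not along the pixel's ray), 0 where there is no reading.
- camera_params(name): a dict with "fx", "fy", "cx", "cy" (pixels), "distortion" ([k1, k2, p1, p2, k3] as OpenCV has them; the pictures are not rectified), "xyz" and "orientation" of the camera in the world. Camera axes: x right, y down, z forward; pixel columns grow to the right and rows downward; lengths in m; the calibration is good to about 2 mm. A picture is of the moment at which its call begins. camera_params takes no time and is no camera call.
- r.finish_job(): hands the job in, once; it reports no verdict.
The state is a dict: "time_s": time; "joints": joint angles; "joint_velocities": joint speeds; "effort": joint torques, N m; "tcp_pos": TCP position; "ee_rot": TCP orientation; "wrist_force": force on the tool from outside, world axes, zero at the start; "moment": the same for the moment, N m; "gripper_width": opening from 0.0 (shut) to 1.0 (fully open).
Only numpy, scipy, OpenCV 4.12 (cv2) and the standard library are available. Lean on these libraries where they do the work, as an engineer would, in place of code of your own. Each camera call takes 0.05 s, during which the arm holds its last target.

### The job

In the two-lane dispenser, press down the paddle of the lane in which the round tea-infuser ball waits, so that its gate lifts and the ball rolls out into the front tray; then let the paddle come back up so that the gate shuts. Press only: do not touch or pick up the ball, do not press the other paddle (the barrel-shaped infuser must stay behind its gate), and leave the ramekin, the organiser and the things in it undisturbed.

Things in the scene. Friction and masses are not known exactly. Their poses are not given: they have to be found in the camera images.
- dispenser: Fixed clear acrylic dispenser, 205 x 176 mm, 97 mm high. Origin: under its middle, on the counter. Local +x: downhill, from paddles to tray; z up. Two lanes along x at local y = +60 (left) and -60 mm (right), 46 mm wide inside, walls 66 mm high, floor falling 8 degrees to +x. Closed gates at x = 50 mm; in front the shared tray, x 52 to 125 mm, 166 mm wide inside, rim 50 mm high
- paddle_left (a point): Paddle of the left lane: level black plastic plate 40 x 40 x 6 mm, free air below. Point: centre of its top face, at rest 88 mm above the counter, at local (-145, +60) mm of the dispenser. It is one end of a rocker on a level axle (along y) 85 mm towards +x, 85 mm above the counter; the other end, 110 mm beyond the axle, carries the gate of steel wires
- paddle_right (a point): The same for the right lane, at local (-145, -60) mm of the dispenser
- rocker_left (a joint): Tilt of the left rocker in rad: 0 = paddle up and gate shut, 0.45 = stop, paddle fully down (its centre 37 mm lower) and gate fully lifted. The ball passes below the gate only from about 0.33 rad. A spring shuts it again when let go; at the paddle's centre it takes about 2 N to start and 5 N to hold fully down
- rocker_right (a joint): The same for the right rocker
- tea_ball_center (a point): Centre of the round tea-infuser ball, steel, 42 mm diameter, about 45 g, loose. It waits just behind one of the two closed gates (which lane varies), resting on the sloping lane floor; when the gate is up it rolls out by itself in about a second and comes to rest against the tray's front wall
- tea_barrel_center (a point): Centre of the barrel-shaped tea infuser: a slim steel cylinder 26 mm in diameter, 42 mm long, lying across the other lane behind its closed gate; 35 g, loose. It stays there
- ramekin: White ceramic ramekin, 86 mm across, 45 mm high, loose on the counter to the right (-y) of the dispenser. Origin: centre of its underside
- organiser: Fixed two-tier clear acrylic organiser to the left (+y) of the dispenser, 240 x 170 mm, lower tray 24 mm high, upper tray with rim at 139 mm over its far-left half. Origin: centre of its underside
- filter_cup: Steel mesh filter cup, 66 mm across, 60 mm high, loose on the organiser's upper tier. Origin: centre of its underside
- scraper: Yellow plastic scraper, 135 mm long, 55 mm wide, 7 mm thick, loose on the lower tier. Origin: underside, near its middle
- teaspoon: Steel teaspoon, 135 mm long, loose on the lower tier
Things that resemble listed ones, but are neither listed nor needed, are in the scene too. What is shaped like the part that bears tea_ball_center but blue or orange is not meant.

How it is judged (in metres and radians):
On the way, in this order (a step that is already met when the one before it is completed fails the run):
1. the paddle of the ball's lane is pressed down by the fingers and its gate lifts (((y of tea_ball_center in the frame of dispenser above 0 m and (value of joint rocker_left above 0.22 rad and contact force between the fingers and rocker_left above 0.3 N)) or (y of tea_ball_center in the frame of dispenser below 0 m and (value of joint rocker_right above 0.22 rad and contact force between the fingers and rocker_right above 0.3 N)))), for 0.04 s.
2. the ball has rolled out into the front tray (x of tea_ball_center in the frame of dispenser between 0.075 and 0.125 m and y of tea_ball_center in the frame of dispenser between -0.085 and 0.085 m and z of tea_ball_center in the frame of dispenser below 0.055 m), for 0.2 s.
At the end, for the whole second after the job is handed in: The ball lies at rest (below 0.05 m/s) in the front tray, both gates are shut (rockers below 0.05 rad), the barrel is still in its lane behind its gate, and ramekin, filter cup, scraper and teaspoon are within 20 mm of where they were (all of step 2 and linear speed of tea_ball below 0.05 m/s and value of joint each of rocker_left, rocker_right below 0.05 rad and x of tea_barrel_center in the frame of dispenser between 0 and 0.045 m and distance of each of ramekin, filter_cup, scraper, teaspoon from where it was at the start of the episode below 0.02 m); the robot touches nothing.
It fails at once if the other paddle is pressed (rocker beyond 0.15 rad in the barrel's lane) ((y of tea_barrel_center in the frame of dispenser below 0 m and value of joint rocker_right above 0.15 rad) or (y of tea_barrel_center in the frame of dispenser above 0 m and value of joint rocker_left above 0.15 rad)).
It fails at once if the barrel leaves its lane (x of tea_barrel_center in the frame of dispenser above 0.06 m).
It fails at once if the ball or barrel is lifted (centre more than 85 mm above the counter) (height (world z) of any of tea_ball_center, tea_barrel_center above 0.085 m).
It fails at once if the ball is touched by the fingers (contact force between the fingers and tea_ball above 0.5 N).
It fails at once if a bystander is moved by more than 30 mm (distance of any of ramekin, filter_cup, scraper, teaspoon from where it was at the start of the episode above 0.03 m).
It also fails if it takes over 38 s, if anything falls off the work surface, if the arm or the gripper's body presses on something with over 40 N, if the wrist force passes 120 N, or if a joint passes its speed limit or range.

## Working session

There is one attempt and no reset: what is moved stays moved. The work goes in short steps, Python scripts to look and compute and a tool call to move; the robot and the scene stay as the last step left them, time stands still between calls to the robot, and variables do not carry over. Pictures are saved under pics/ and viewed, and the job is handed in when it is done.

Besides the shell and the picture viewer there is one more tool, called after ">>>" in YAML: its name, and indented under it one key for each argument. move_arm: Moves the arm, as the interface text tells. Its arguments: {"type":"object","properties":{"increments":{"type":"string"}},"required":["increments"]}

```bash
mkdir -p pics
cat > h.py <<'E'
import numpy as np, cv2
from station import sense, capture, camera_params, r
def save(n,img): cv2.imwrite(f'pics/{n}.png',img[:,:,::-1])
def world(name,uv,z=None,d=None):
    p=camera_params(name);K=np.array([[p['fx'],0,p['cx']],[0,p['fy'],p['cy']],[0,0,1]])
    n=cv2.undistortPoints(np.array([[uv]],float),K,np.array(p['distortion'],float))[0,0]
    R=np.array(p['orientation']);o=np.array(p['xyz']);ray=R@np.array([n[0],n[1],1])
    t=d if d is not None else (z-o[2])/ray[2]
    return o+t*ray
E
python3 - <<'E'
from h import *
for n in('top','side'):
    i,d=capture(n);save(n+'0',i);np.savez(n+'0.npz',i=i,d=d)
    p=camera_params(n);print(n,p['xyz'],p['orientation'],p['fx'])
s=sense();print(s['time_s'],s['tcp_pos'],s['ee_rot'],s['wrist_force'],s['gripper_width'],r.pinch_z)
E
```

```text
top [0.48338132 0.05128242 1.43090521] [[ 0.00441271 -0.99642599  0.08435503]
 [-0.99998184 -0.00405065  0.0044627 ]
 [-0.00410506 -0.08437319 -0.99642577]] 540.0362529657259
side [ 0.4476521  -0.81646202  0.67696001] [[ 0.97948578 -0.11538011  0.16521207]
 [-0.20135234 -0.52761518  0.82527538]
 [-0.00805197 -0.84161134 -0.54002362]] 430.2602746700409
0.1 [0.17365067 0.59982597 0.22157771] [[-9.60517243e-01 -4.21238503e-04 -2.78220144e-01]
 [ 2.78220433e-01 -1.91863022e-03 -9.60515335e-01]
 [-1.29195534e-04 -9.99998071e-01  1.96007456e-03]] [-0.83734901 -1.0176085   0.25819465] 0.9997403712099822 0.0187
```

View pics/top0.png

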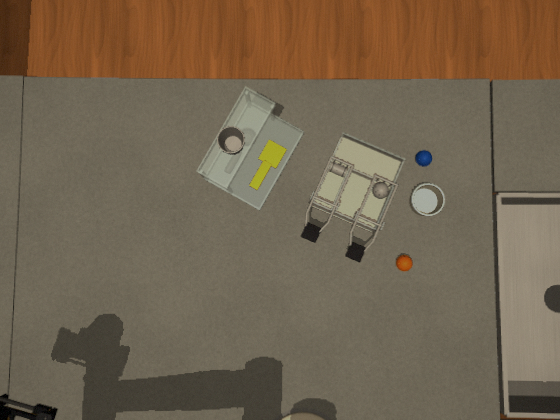

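View pics/side0.png

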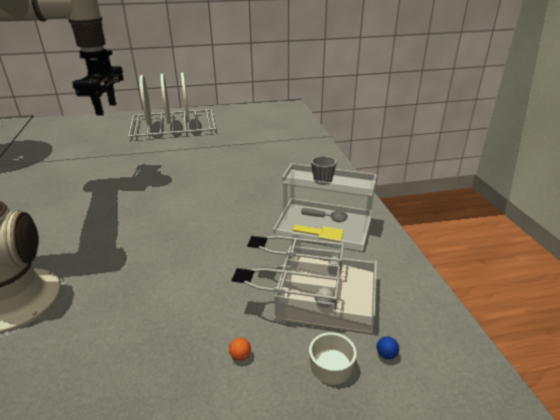

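The top view shows the dispenser at about (355,185), with black paddles at (312,232) and (356,252). Candidates for the ball are the steel sphere at (381,190), the blue ball at (424,158), the orange ball at (404,263) and the barrel near (338,168). By the description it is the steel sphere, in the right lane. I'll check that in a crop.

Run:
```python
from h import *
z=np.load('top0.npz');i,d=z['i'],z['d']
s=np.load('side0.npz')['i']
a=cv2.resize(i[125:270,295:425],None,fx=4,fy=4,interpolation=cv2.INTER_CUBIC);save('crop_top',a)
save('crop_side',cv2.resize(s[225:335,225:385],None,fx=5,fy=5,interpolation=cv2.INTER_CUBIC))
m=(i.max(2)<45).astype(np.uint8);m[:215]=0;m[270:]=0;m[:,:295]=0;m[:,375:]=0
c,_=cv2.findContours(m,cv2.RETR_EXTERNAL,cv2.CHAIN_APPROX_NONE)
P=[]
for k in c:
    if cv2.contourArea(k)<60: continue
    rc=cv2.minAreaRect(k);u=rc[0];dd=d[int(u[1]),int(u[0])]
    w=world('top',u,z=.088);P.append(w);print(rc,cv2.contourArea(k),w,world('top',u,d=dd))
    print([world('top',q,z=.088)[:2].round(4).tolist() for q in cv2.boxPoints(rc)])
P.sort(key=lambda w:-w[1]);v=P[0]-P[1];print(np.linalg.norm(v))
ly=v/np.linalg.norm(v);print('yaw',np.degrees(np.arctan2(-ly[0],ly[1])))
# dispenser cast
lx=np.array([ly[1],-ly[0],0]);o=(P[0]+P[1])/2+.145*lx
for u in((381,190),(338,168)):
    w=world('top',u,z=.05);print(u,(w-o)@lx,(w-o)@ly,w,world('top',u,d=d[u[1],u[0]]))
print('org',o)
```

```text
((355.0689392089844, 251.3275909423828), (15.598407745361328, 15.784103393554688), 21.801410675048828) 207.0 [ 0.50870364 -0.1271784   0.088     ] [ 0.50872631 -0.12733823  0.08679731]
[[0.4976, -0.102], [0.534, -0.1167], [0.5198, -0.1524], [0.4836, -0.1376]]
((310.9741516113281, 232.06033325195312), (15.231548309326172, 15.625467300415039), 23.198591232299805) 205.0 [ 0.55596696 -0.01809079  0.088     ] [ 0.55587767 -0.01800544  0.089652  ]
[[0.5455, 0.007], [0.5813, -0.0083], [0.5665, -0.0432], [0.5307, -0.0278]]
0.11888620480153582
yaw -23.425167153026777
(381, 190) 0.029123253162744105 -0.06312592859273869 [ 0.66701155 -0.19978056  0.05      ] [ 0.66350561 -0.19498716  0.07636481]
(338, 168) 0.037573000259851386 0.060413392568243844 [ 0.72387805 -0.08978254  0.05      ] [ 0.72199652 -0.08867892  0.06080354]
org [ 0.66538441 -0.13027948  0.088     ]
```

```bash
sleep 1
```

```text
(no output)
```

View pics/crop_top.png

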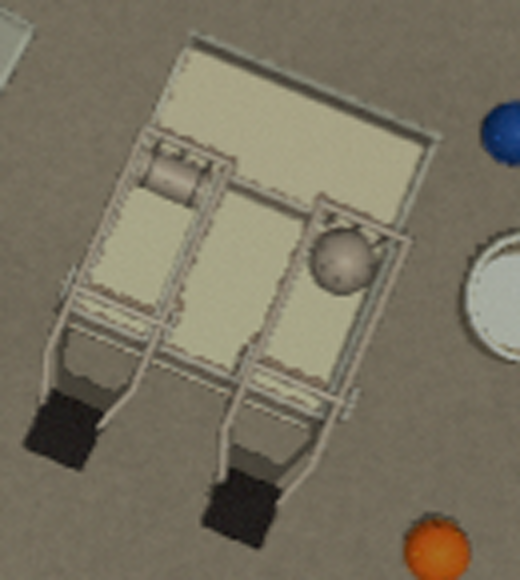

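View pics/crop_side.png

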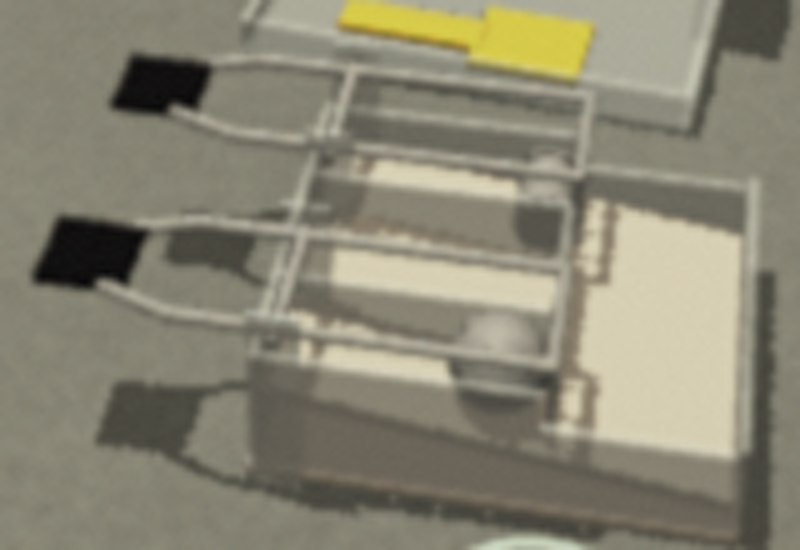

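The ball is confirmed in the right lane and the barrel in the left. The right paddle's centre is at about (0.508,-0.127,0.088). I'm moving over it with the fingers shut.

>>> move_arm:
  increments: "1 -0.032 0 0.037 0 0 0; 1 -0.064 0 0.075 0 0 0; 1 -0.097 0 0.113 0 0 0; 1 -0.13 0 0.151 0 0 0; 1 -0.162 0 0.189 0 0 0; 1 -0.195 0 0.227 0 0 0; 1 -0.227 0 0.265 0 0 0; 1 -0.26 0 0.303 0 0 0"

```text
time_s: 0.9
tcp_pos: [0.339, 0.2355, 0.2225]
ee_rot: [[-0.961, -0.0, -0.277], [0.277, 0.0, -0.961], [0.0, -1.0, -0.0]]
wrist_force: [0.1, 0.0, -0.2]
gripper_width: 0.359
```

>>> move_arm:
  increments: "1 -0.032 0 0.037 0 0 0; 1 -0.064 0 0.075 0 0.127 0; 1 -0.097 0 0.113 0 0.127 0; 1 -0.13 0 0.151 0 0.127 0; 1 -0.162 0 0.189 0 0.127 0; 1 -0.195 0 0.227 0 0.127 0; 1 -0.227 0 0.265 0 0.127 0; 1 -0.261 0 0.304 0 0.127 0"

```text
time_s: 1.7
tcp_pos: [0.5044, -0.1273, 0.2223]
ee_rot: [[-0.917, -0.0, -0.398], [0.398, 0.0, -0.917], [0.0, -1.0, -0.0]]
wrist_force: [1.4, 1.6, 1.1]
gripper_width: 0.002
```

```bash
cat > st.py <<'E'
from h import *
def st(t):
    s=sense();p=np.array(s['tcp_pos']);R=np.array(s['ee_rot'])
    print(s['time_s'],p.round(4),s['wrist_force'],s['gripper_width']);print(R.round(3));print('tool delta',(R.T@(np.array(t)-p)).round(4))
E
python3 -c "
from st import *
st([.506,-.128,.11])"
```

```text
1.7 [ 0.5044 -0.1273  0.2223] [1.43189533 1.58137792 1.12921704] 0.001669140432094367
[[-0.917 -0.    -0.398]
 [ 0.398  0.    -0.917]
 [ 0.    -1.    -0.   ]]
tool delta [-1.800e-03  1.123e-01  1.000e-04]
```

>>> move_arm:
  increments: "1 -0.001 0.04 0 0 0 0; 1 -0.002 0.08 0 0 0 0; 1 -0.002 0.11 0 0 0 0; 1 -0.002 0.12 0 0 0 0; 1 -0.002 0.12 0 0 0 0"

```text
time_s: 2.2
tcp_pos: [0.5052, -0.1259, 0.1013]
ee_rot: [[-0.918, -0.004, -0.397], [0.397, -0.0, -0.918], [0.003, -1.0, 0.002]]
wrist_force: [0.5, 0.7, -0.1]
gripper_width: 0.006
```

```bash
python3 -c "
from st import *
i,d=capture('side');save('side1',cv2.resize(i[180:340,200:400],None,fx=4,fy=3.7,interpolation=cv2.INTER_CUBIC))
st([.506,-.128,.056])"
```

```text
2.25 [ 0.5065 -0.1259  0.1029] [ 0.05609381 -0.28047159  0.03517362] 0.004424423913331433
[[-0.918  0.    -0.397]
 [ 0.397 -0.    -0.918]
 [-0.    -1.     0.   ]]
tool delta [-0.0003  0.0469  0.0021]
```

View pics/side1.png

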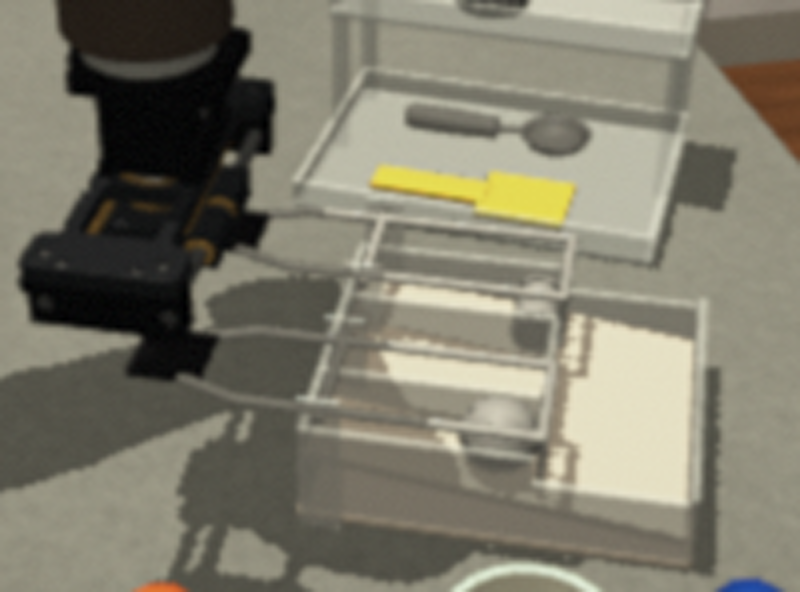

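The side crop shows the gripper over the right paddle, at about (170,355) in the crop. Its body is clear of the left paddle at (245,230). Pressing now.

>>> move_arm:
  increments: "1 0 0.01 0.001 0 0 0; 1 0 0.02 0.002 0 0 0; 1 0 0.03 0.002 0 0 0; 1 0 0.038 0.002 0 0 0; 1 0 0.045 0.002 0 0 0; 1 0 0.047 0.002 0 0 0; 1 0 0.047 0.002 0 0 0; 1 0 0.047 0.002 0 0 0"

```text
time_s: 3.05
tcp_pos: [0.5049, -0.1277, 0.0556]
ee_rot: [[-0.918, -0.001, -0.398], [0.398, 0.0, -0.918], [0.001, -1.0, 0.0]]
wrist_force: [0.3, 1.2, 3.9]
gripper_width: 0.005
```

```bash
python3 -c "
from st import *
i,d=capture('side');save('side2',cv2.resize(i[180:340,200:400],None,fx=4,fy=3.7,interpolation=cv2.INTER_CUBIC))
st([.506,-.128,.056])"
```

```text
3.1 [ 0.5049 -0.1277  0.0556] [-0.24441963  0.8359117   4.0919529 ] 0.010254327977433104
[[-0.918 -0.001 -0.398]
 [ 0.398  0.    -0.918]
 [ 0.001 -1.     0.   ]]
tool delta [-0.0011 -0.0004 -0.0001]
```

View pics/side2.png

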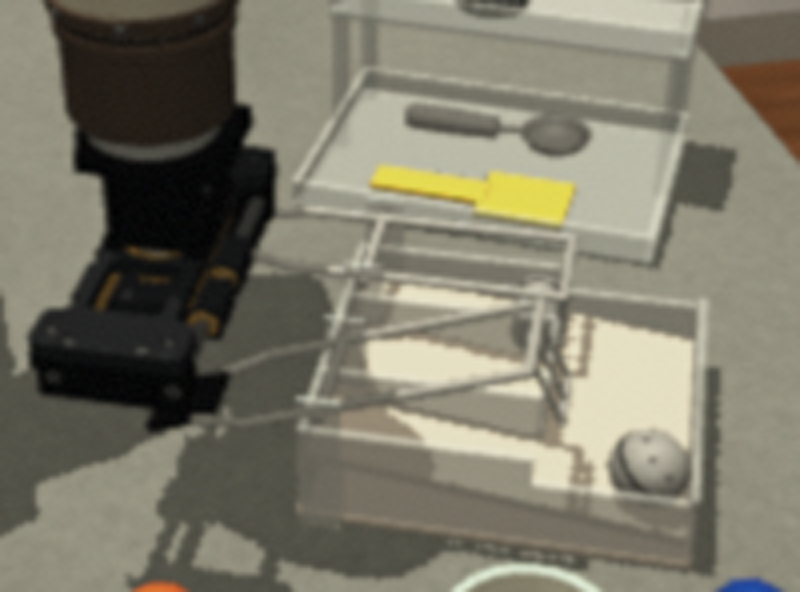

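The gate is up and the ball is in the tray against the front wall, at (650,462) in the crop. I'll hold briefly, then release smoothly.

>>> move_arm:
  increments: "1 0 0 0 0 0 0; 1 0 0 0 0 0 0; 1 0 0 0 0 0 0; 1 0 -0.01 0 0 0 0; 1 0 -0.02 0 0 0 0; 1 0 -0.03 0 0 0 0; 1 0 -0.045 0 0 0 0; 1 0 -0.065 0 0 0 0"

```text
time_s: 3.9
tcp_pos: [0.5051, -0.1278, 0.1211]
ee_rot: [[-0.917, -0.0, -0.398], [0.398, -0.0, -0.917], [0.0, -1.0, 0.0]]
wrist_force: [0.8, 0.6, 0.5]
gripper_width: 0.006
```

>>> move_arm:
  increments: "1 0 -0.03 0 0 0 0; 1 0 -0.06 0 0 0 0; 1 0.03 -0.09 0 0 0 0; 1 0.07 -0.1 0 0 0 0; 1 0.09 -0.1 0 0 0 0; 1 0.09 -0.1 0 0 0 0; 1 0.09 -0.1 0 0 0 0; 1 0.09 -0.1 0 0 0 0"

```text
time_s: 4.7
tcp_pos: [0.4237, -0.0921, 0.2207]
ee_rot: [[-0.918, 0.001, -0.398], [0.398, -0.0, -0.918], [-0.001, -1.0, -0.0]]
wrist_force: [-0.1, 0.0, -0.2]
gripper_width: 0.002
```

```bash
python3 -c "
from st import *
i,d=capture('side');save('side3',cv2.resize(i[180:390,200:410],None,fx=3.6,fy=2.8,interpolation=cv2.INTER_CUBIC))
i,d=capture('top');save('top3',cv2.resize(i[80:280,190:450],None,fx=3,fy=3,interpolation=cv2.INTER_CUBIC));np.savez('top3.npz',i=i,d=d)
a=np.load('top0.npz')['i'];df=cv2.absdiff(a,i).max(2)
for n,(x0,x1,y0,y1) in dict(ram=(408,448,180,218),cup=(216,247,126,157),scr=(245,290,138,192),spoon=(222,250,145,178)).items(): print(n,df[y0:y1,x0:x1].mean())
st([.506,-.128,.056])"
```

```text
ram 3.911184210526316
cup 3.739854318418314
scr 4.077366255144033
spoon 4.153679653679654
4.8 [ 0.4235 -0.0922  0.2202] [-0.51831656 -0.66221077  0.44119623] 0.0023932248306548563
[[-0.917 -0.001 -0.398]
 [ 0.398 -0.    -0.917]
 [ 0.    -1.     0.   ]]
tool delta [-9.000e-02  1.642e-01 -1.000e-04]
```

View pics/side3.png

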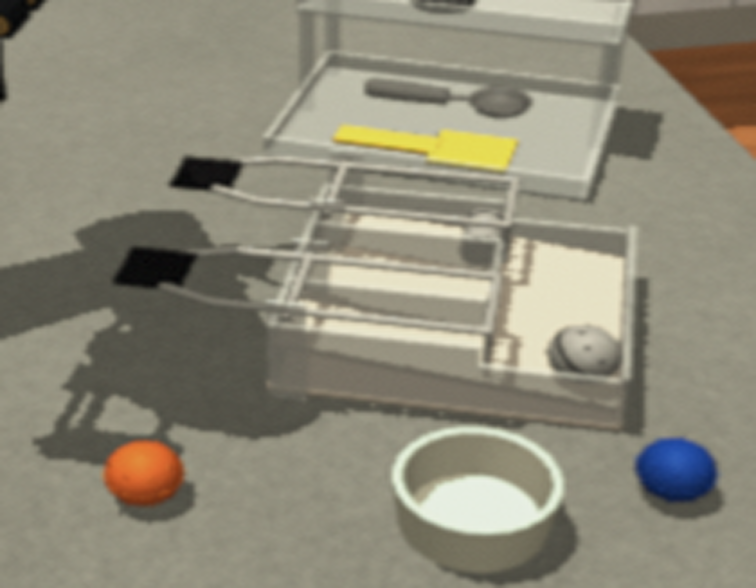

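View pics/top3.png

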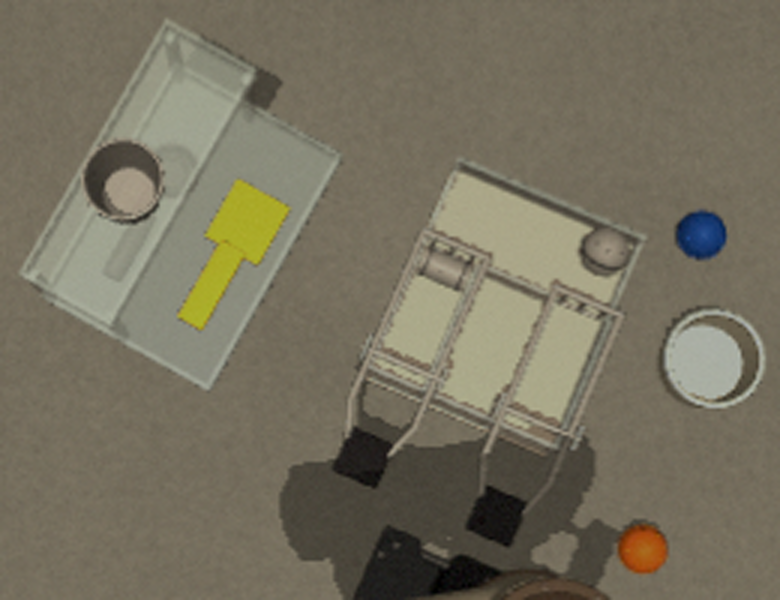

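The ball lies in the tray's front right, at (607,247) in the top crop. Both paddles are up, the gates are shut, and the barrel at (445,266) is in place. I'll let it settle and confirm the ball is at rest.

>>> move_arm:
  increments: "1 0 0 0 0 0 0; 1 0 0 0 0 0 0; 1 0 0 0 0 0 0; 1 0 0 0 0 0 0; 1 0 0 0 0 0 0; 1 0 0 0 0 0 0; 1 0 0 0 0 0 0; 1 0 0 0 0 0 0"

```text
time_s: 5.6
tcp_pos: [0.4227, -0.0919, 0.2206]
ee_rot: [[-0.918, 0.0, -0.397], [0.397, 0.0, -0.918], [-0.0, -1.0, -0.0]]
wrist_force: [0.2, -0.4, 0.9]
gripper_width: 0.006
```

```bash
python3 -c "
from st import *
i,d=capture('top');a=np.load('top3.npz')['i'];df=cv2.absdiff(a,i).max(2)
print(df[150:180,380:405].mean(),df[150:180,380:405].max(),df[120:270,295:410].mean())
w=world('top',(190+607/3,80+245/3),z=.04);o=np.array([.6654,-.1303,0]);lx=np.array([.9176,-.3975,0]);ly=np.array([.3975,.9176,0]);print((w-o)@lx,(w-o)@ly)
print(r.finish_job())"
```

```text
2.2626666666666666 7 2.6243478260869564
0.11102154508551 -0.0622845858567648
the job is handed in; nothing more can be done
None
```

The job is done and handed in at about 5.7 s of the 38 s allowed; no verdict is reported. The ball was in the right lane. I pressed that paddle with the shut fingers, which read about 4 N upward, and the ball rolled into the front tray. I then released the paddle and drew the arm back.

- **Ball:** it lies in the tray at about local (0.111, -0.062) m. Two pictures 0.8 s apart showed no change beyond image noise, so it is at rest.
- **Gates and barrel:** both paddles are up and both gates look shut by eye. I did not measure the rocker angles. The barrel is still behind its gate.
- **Bystanders:** the ramekin, filter cup, scraper and teaspoon matched the starting picture to within image noise.
- **Arm:** it is about 0.22 m above the counter, touching nothing.

No check failed or disagreed.

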